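# Nest the screw dishes and put the lid on

### The job

The repair is finished: pack up the set of three steel screw dishes where the large one stands, leaving that one in its place. Set the middle dish down inside it, then the small dish inside the middle one, each upright and fully home, and last put the lid on the small dish so that it sits flat. Set things down gently rather than dropping them, and leave the lamp, meter, jar and screwdriver where they are.

Things in the scene. Friction and masses are not known exactly. Their poses are not given: they have to be found in the camera images.
- large_dish: Largest steel screw dish: round cup, outer diameter 96 mm at the rim, 88 at the foot, 46 high, wall 3, floor 9 thick. Flat bar handle 12 wide, 6 thick along its +x, top flush with the rim (40 to 46 above origin), from the wall to 107 from the axis, 18 mm round eye at its end. Origin: centre of underside; z: axis, up. Stands upright on the table and stays there; 0.30 kg.
- middle_dish: Middle steel screw dish: round cup, outer diameter 78 mm at the rim, 70 at the foot, 46 high, wall 3, floor 9 thick. Flat bar handle 12 wide, 6 thick along its +x, top flush with the rim (40 to 46 above origin), from the wall to 98 from the axis, 18 mm round eye at its end. Origin: centre of underside; z: axis, up. Starts on either half of the stand, tilted 30 deg, handle upslope.
- small_dish: Smallest steel screw dish: round cup, outer diameter 60 mm at the rim, 52 at the foot, 46 high, wall 3, floor 9 thick. Flat bar handle 12 wide, 6 thick along its +x, top flush with the rim (40 to 46 above origin), from the wall to 89 from the axis, 18 mm round eye at its end. Origin: centre of underside; z: axis, up. Starts on either half of the stand, tilted 30 deg, handle upslope.
- lid: Lid of the small dish, right way up on the table: steel flange 66 mm in diameter, 4 thick (5 to 9 above origin); under it a plug 46 in diameter, 5 deep, for the small dish's mouth (54); on top a round knob 20 in diameter, 20 tall (9 to 29 above origin). Origin: centre of the plug's underside; z up. In place, it is 41 above the small dish's origin.
- stand: Fixed plywood stand, a board sloping at 30 degrees, 130 mm deep (its x), 244 mm wide (its y), low edge 15 mm high towards its -x, high edge 90 mm; 10 mm ledge along the low edge, 8 mm strips at both sides and down the middle. Origin: centre of its underside. The two dishes stand about 58 mm to either side of the middle.
- lamp: Bystander: upright brass lamp column, 84 mm square foot 22 mm high, slender stem up to 44 mm thick, 220 mm tall in all. Origin: centre of its underside.
- meter: Bystander: yellow multimeter lying flat, 130 (x) by 75 (y) by 40 mm high. Origin: centre of its underside.
- jar: Bystander: amber glass jar with a black cap, 48 mm in diameter, 88 mm tall. Origin: centre of its underside.
- screwdriver: Bystander: red-handled screwdriver lying on the table, about 190 mm long along its x. Origin: its middle.
There are look-alikes about, which are no part of the job. What is shaped like the small_dish but green is not meant.

How it is judged:
On the way, in this order (a step that is already met when the one before it is completed fails the run):
1. the middle dish stands released in the large dish (horizontal distance between middle_dish and large_dish below 0.01 m and z of middle_dish in the frame of large_dish between 0.006 and 0.012 m and angle between middle_dish's own z axis and vertical below 0.07 rad and contact force between the fingers and middle_dish below 0.05 N), for 0.2 s.
2. the small dish stands released in the middle dish (horizontal distance between middle_dish and large_dish below 0.01 m and z of middle_dish in the frame of large_dish between 0.006 and 0.012 m and angle between each of middle_dish, small_dish's own z axis and vertical below 0.07 rad and horizontal distance between small_dish and middle_dish below 0.01 m and z of small_dish in the frame of middle_dish between 0.006 and 0.012 m and contact force between the fingers and small_dish below 0.05 N), for 0.2 s.
3. the lid lies flat on the small dish (horizontal distance between lid and small_dish below 0.008 m and z of lid in the frame of small_dish between 0.038 and 0.0435 m and angle between lid's own z axis and vertical below 0.07 rad and contact force between the fingers and lid below 0.05 N), for 0.2 s.
At the end, for the whole second after the job is handed in: Large dish upright, within 50 mm of its start; middle dish upright on its floor, small dish likewise in the middle one (9 mm up within 3, axes within 10 mm, tilt under 4 degrees); lid flat on the small dish (41 mm up within 3, centred within 8 mm, tilt under 4 degrees); all at rest (horizontal distance between middle_dish and large_dish below 0.01 m and z of middle_dish in the frame of large_dish between 0.006 and 0.012 m and angle between each of middle_dish, small_dish, lid's own z axis and vertical below 0.07 rad and horizontal distance between small_dish and middle_dish below 0.01 m and z of small_dish in the frame of middle_dish between 0.006 and 0.012 m and horizontal distance between lid and small_dish below 0.008 m and z of lid in the frame of small_dish between 0.038 and 0.0435 m and angle between large_dish's own z axis and vertical below 0.05 rad and height (world z) of large_dish below 0.006 m and distance of large_dish from where it was at the start of the episode below 0.05 m and linear speed of each of large_dish, middle_dish, small_dish, lid below 0.02 m/s); the robot touches nothing.
It fails at once if a dish or the lid falls freely (faster than 0.6 m/s, a drop of about 18 mm) ((contact force between middle_dish and anything else below 0.05 N and linear speed of middle_dish above 0.6 m/s) or (contact force between small_dish and anything else below 0.05 N and linear speed of small_dish above 0.6 m/s) or (contact force between lid and anything else below 0.05 N and linear speed of lid above 0.6 m/s)).
It fails at once if the lamp, meter, jar or screwdriver is shifted by more than 40 mm (distance of any of lamp, meter, jar, screwdriver from where it was at the start of the episode above 0.04 m).
It fails at once if the lamp, meter or jar is knocked over (angle between any of lamp, meter, jar's own z axis and vertical above 0.4 rad).
It also fails if it takes over 64 s, if anything falls off the work surface, if the arm or the gripper's body presses on something with over 40 N, if the wrist force passes 120 N, or if a joint passes its speed limit or range.

### The arm

A 7-joint arm with a two-finger parallel gripper is mounted at the origin on the work surface. World frame = base frame: x ahead of the robot, y to its left, z up, the work surface at z = 0. Lengths are in m, angles in rad, forces in N, time in s.
With the tool pointing down it reaches from about 0.425 to 0.925 m from the base axis. Payload 6.8 kg.
Tool frame: the origin (TCP) lies at the very end of the fingers, on their centre line; the grasp point (between the pads) lies 19 mm behind it (grip_point_offset is the distance from the TCP to the grasp point, in m); z points along the fingers, y is the line along which they close (so a half turn about z gives the same grasp; the last joint's range is limited). The gripper opens to 85 mm and grips with 20 to 120 N. Pads are 22 mm wide; open, the fingers measure 114 mm over their backs; the gripper's body (76 mm by 85 mm) begins 54 mm behind the grasp point. The pads swing forward as they close: fully open they stand 13 mm farther back than shut.
Start: joints at [1.019, 0.477, 0.022, 1.555, -0.011, 1.109, -0.083], TCP at [0.29, -0.61, 0.197] pointing down, gripper open.
Joint ranges: [-2.96, 2.96], [-0.34, 2.1], [-1.41, 1.46], [0.24, 2.44], [-1.37, 4.51], [0.17, 1.92], [-2.96, 2.96]. Speed limits (rad/s): [2.39, 2.39, 3.14, 3.14, 3.14, 3.14, 3.14].

### API

Orientations are given as a unit quaternion [w, x, y, z].
In Python, from station import * gives the robot as it stands.
- The arm moves only by the tool carry_out, never from a script. Its argument "rows" is text: rows parted by semicolons, each of 4 numbers parted by spaces: the shift along the world's x, y, z in mm, then the turn about the world's z in degrees. In form: dx dy dz yaw; .... A call has 1 to 10 rows; each row shifts and turns the commanded pose from where the row before left it; what a row does not reach is not made up. A row lasts 1/8 s, in which the tool goes at most 62.5 mm and 10.7 degrees, less where a joint would pass 70% of its speed; a pose out of reach is approached as far as the arm can. A call is refused whole if a number of a shift passes 62.5 or a number of a turn 10.7, either way. A call with a gripper value outside its range is refused whole. "claw" is the finger opening in mm, from 0 to 85.4, set as the call begins (left out, the last holds). The fingers move at their own pace and stop on an object; "force" is the grip in N (left out, the last holds). Time passes only in rows, so rows that do not move let the fingers close. It gives the time, the measured TCP pose, the force, the opening and the grip force at its end, in the units of the state.
- get_obs(): the state, without advancing time (a new reading comes with each control period).
- read_camera(name): name is "scene" or "top"; returns a dict with "img" (480x640x3 uint8, blue, green, red), "fov_y" (degrees; the focal length in pixels is half the picture's height over the tangent of half this angle, whatever the lens; pixels are square), "cx", "cy" (the principal point, pixels), "distortion" ([k1, k2, p1, p2, k3] as OpenCV has them; the pictures are not rectified), "world_to_cam" (4x4, takes a point from world to camera coordinates). Camera axes: x right, y up, looking along -z (the intrinsics and any distortion apply to the point x, -y, -z); pixel columns grow to the right and rows downward; lengths in m; the calibration is good to about 2 mm. A picture is of the moment at which its call begins. There is no depth.
- hand_in(): hands the job in; it is judged then, once.
Trained networks look in the newest picture that a camera, given by its name, has taken for a name from the list of things; names that differ only in an ending like _2 or _b are one class to them, and where a whole thing is asked for, a point or a joint stands for the part that bears it (a point fixed in the world has none). Each returns a list of dicts, best first, with "confidence" (0 to 1); they miss things now and then, are a little off and sometimes report something else, mostly with a low value. They report only what shows in the picture. A call takes as long as a camera call. They do not tell look-alikes from the thing itself.
- recognise(camera, thing): "centre" ([column, row] in pixels, amid what is visible of it).
- outline_of(camera, thing): "pixels" (480x640 bool, what is visible of it) and "centre" ([column, row] in pixels, amid what is visible of it).
- place_of(camera, thing): "centre" ([column, row] in pixels: a listed point, or the origin of a listed thing).
The state is a dict: "t": time; "q": joint angles; "joint_vel": joint speeds; "joint_torque": joint torques, N m; "eef_pos": TCP position; "tool_rot": TCP orientation; "contact_force": force on the tool from outside, world axes, zero at the start; "torque": the same for the moment, N m; "gripper_width": opening from 0.0 (shut) to 1.0 (fully open); "grasp_force": force on a finger pad.
Only numpy, scipy, OpenCV 4.12 (cv2) and the standard library are available. Lean on these libraries where they do the work, as an engineer would, in place of code of your own. Each camera call takes 0.05 s, during which the arm holds its last target. There are 200 camera calls.

## Working session

There is one attempt and no reset: what is moved stays moved. The work goes in short steps, Python scripts to look and compute and a tool call to move; the robot and the scene stay as the last step left them, time stands still between calls to the robot, and variables do not carry over. Pictures are saved under pics/ and viewed, at most 10 in all, crops included, and the job is handed in when it is done.

Besides the shell and the picture viewer there is one more tool, called after "Emit:" by a JSON object that holds its "fn" and its "kwargs", one argument or row to a line. carry_out: Moves the arm, as the interface text tells. Its arguments: {"type":"object","properties":{"rows":{"type":"string"},"claw":{"type":"number"},"force":{"type":"number"}},"required":["rows"]}

```bash
mkdir -p pics; ls; cat > h.py <<'E'
from station import *
import numpy as np, cv2
def cam(n):
    c=read_camera(n); f=240/np.tan(np.radians(c["fov_y"])/2)
    c["K"]=np.array([[f,0,c["cx"]],[0,f,c["cy"]],[0,0,1.]]); c["D"]=np.array(c["distortion"],float); return c
def ray(c,px):
    u=cv2.undistortPoints(np.array([[px]],float),c["K"],c["D"])[0,0]
    W=np.array(c["world_to_cam"]); R=W[:3,:3]; o=-R.T@W[:3,3]
    return o,R.T@np.array([u[0],-u[1],-1.])
def atz(c,px,z):
    o,d=ray(c,px); return o+d*(z-o[2])/d[2]
def proj(c,P):
    P=np.atleast_2d(P); W=np.array(c["world_to_cam"]); p=P@W[:3,:3].T+W[:3,3]; p=p*[1,-1,-1]
    return cv2.projectPoints(p,np.zeros(3),np.zeros(3),c["K"],c["D"])[0][:,0]
def tri(c1,p1,c2,p2):
    o1,d1=ray(c1,p1);o2,d2=ray(c2,p2)
    s=np.linalg.lstsq(np.stack([d1,-d2],1),o2-o1,rcond=None)[0]
    a,b=o1+d1*s[0],o2+d2*s[1]; return (a+b)/2,np.linalg.norm(a-b)
E
python3 - <<'E'
from h import *
np.set_printoptions(precision=3,suppress=True)
C={n:cam(n) for n in("scene","top")}
for n in C: cv2.imwrite(f"pics/{n}0.png",C[n]["img"])
for t in ["large_dish","middle_dish","small_dish","lid","stand","lamp","meter","jar","screwdriver"]:
    L={}
    for n in C:
        L[n]=place_of(n,t)
        print(t,n,[(np.round(d["centre"],1),round(d["confidence"],2),atz(C[n],d["centre"],0)) for d in L[n][:3]])
    for a in L["scene"][:2]:
        for b in L["top"][:2]:
            print("   tri",*tri(C["scene"],a["centre"],C["top"],b["centre"]))
print(get_obs())
E
```

```text
pics
large_dish scene [(array([296.3, 237.3]), 0.85, array([ 0.528, -0.09 ,  0.   ]))]
large_dish top [(array([365.2, 305.3]), 0.63, array([ 0.528, -0.097,  0.   ]))]
   tri [ 0.527 -0.094 -0.001] 0.006684285315049142
middle_dish scene [(array([387.7, 217.9]), 0.57, array([0.411, 0.136, 0.   ]))]
middle_dish top [(array([255.2, 320.2]), 0.93, array([0.499, 0.13 , 0.   ])), (array([465.7, 214.5]), 0.27, array([ 0.717, -0.315,  0.   ]))]
   tri [0.498 0.129 0.05 ] 0.00863665531468364
   tri [ 0.696 -0.056  0.229] 0.3818616769346696
small_dish scene [(array([483.4, 222.3]), 0.87, array([0.411, 0.382, 0.   ])), (array([385.4, 248.7]), 0.84, array([0.558, 0.132, 0.   ])), (array([471.8, 272.3]), 0.83, array([0.633, 0.322, 0.   ]))]
small_dish top [(array([257.5, 264.4]), 0.91, array([0.614, 0.126, 0.   ])), (array([312. , 148.2]), 0.73, array([0.864, 0.011, 0.   ])), (array([162.8, 255.8]), 0.71, array([0.633, 0.325, 0.   ]))]
   tri [0.622 0.219 0.123] 0.2123339746749904
   tri [0.818 0.141 0.245] 0.26497673536579214
   tri [0.61  0.126 0.035] 0.007671493888815593
   tri [0.811 0.068 0.1
[... 1289 characters left out ...]

screwdriver scene [(array([426.1, 306.8]), 0.79, array([0.76 , 0.215, 0.   ]))]
screwdriver top [(array([215.2, 201.3]), 0.66, array([0.748, 0.216, 0.   ]))]
   tri [ 0.75   0.217 -0.008] 0.0009187440666204155
{'t': 1.0, 'q': array([ 1.019,  0.477,  0.022,  1.555, -0.011,  1.109, -0.083]), 'joint_vel': array([ 0.   ,  0.   , -0.001, -0.002,  0.001, -0.   ,  0.   ]), 'joint_torque': array([ -0.001, -59.634,   1.605, -28.155,   0.012,   0.002,   0.   ]), 'eef_pos': array([ 0.29 , -0.61 ,  0.197]), 'tool_rot': array([0.   , 0.975, 0.22 , 0.   ]), 'contact_force': array([ 0.619, -0.205, -0.477]), 'torque': array([-0.041,  0.002,  0.   ]), 'grasp_force': 0.0, 'gripper_width': 1.0023735671878558}
```

View pics/top0.png

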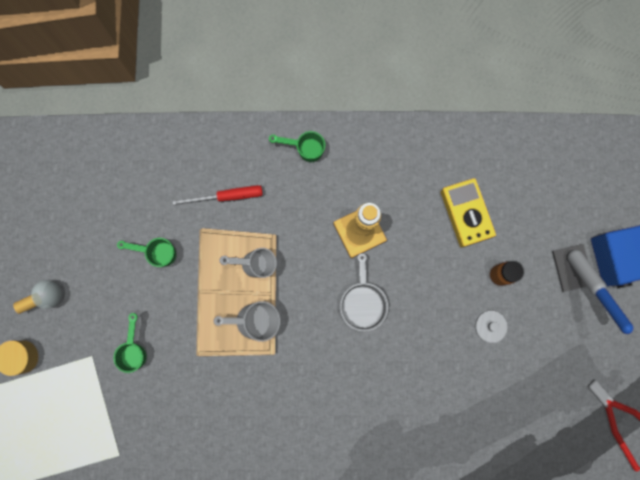

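View pics/scene0.png

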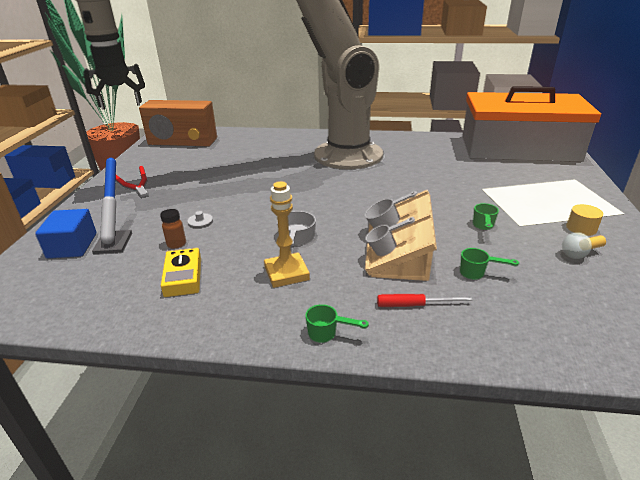

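The top view shows the stand at (237,292), with its low side towards the right (-y). The small dish is at (260,262) and the middle dish at (260,320), both with handles pointing +y. The large dish is at (363,305), the lid at (491,326), and the green look-alikes are off to the side. Next I'll refine the poses by fitting silhouettes.

```bash
cat > fit.py <<'E'
from h import *
from scipy.optimize import minimize
from scipy.spatial.transform import Rotation as Ro
T=np.linspace(0,2*np.pi,48,endpoint=False); ci=np.stack([np.cos(T),np.sin(T)],1)
def disc(r,z,x=0): return np.c_[ci*r+[x,0],np.full(48,z)]
def dish(rim,L):
    bar=[[x,y,z] for x in(rim-2,L-9) for y in(-6,6) for z in(40,46)]
    return [np.r_[disc(rim-4,0),disc(rim,46)]/1e3,np.array(bar)/1e3,np.r_[disc(9,40,L-9),disc(9,46,L-9)]/1e3]
PARTS=dict(large_dish=dish(48,107),middle_dish=dish(39,98),small_dish=dish(30,89),
  lid=[np.r_[disc(33,5),disc(33,9)]/1e3,np.r_[disc(10,9),disc(10,29)]/1e3])
def sil(c,parts,R,t):
    m=np.zeros((960*2,640*4),np.uint8); m=np.zeros((1920,2560),np.uint8)
    for p in parts:
        h=cv2.convexHull(np.float32(proj(c,p@R.T+t)*4+1.5))
        cv2.fillConvexPoly(m,np.int32(np.round(h)),1)
    return cv2.resize(m.astype(np.float32),(640,480),interpolation=cv2.INTER_AREA)
def fit(name,cams,guess,tilt,masks,fz=None):
    # guess x,y,z,yaw(deg)
    def pose(v):
        R=Ro.from_euler("ZY",[v[3],-tilt],degrees=True).as_matrix(); return R,np.array([v[0],v[1],v[2] if fz is None else fz])
    def cost(s):
        v=np.array(guess)+s*np.array([.01,.01,.01,10]); R,t=pose(v); e=0
        for n in masks:
            a=sil(cams[n],PARTS[name],R,t); b=masks[n]; e+=np.abs(a-b).sum()/b.sum()
        return e
    best=None
    for k in range(2):
        s0=np.zeros(4) if best is None else best.x
        best=minimize(cost,s0,method="Nelder-Mead",options=dict(initial_simplex=np.r_[[s0],s0+np.eye(4)*(1 if k==0 else .4)],maxfev=200,xatol=.01,fatol=1e-4))
    v=np.array(guess)+best.x*np.array([.01,.01,.01,10]); return v,best.fun
def mask(n,c,name,P):
    L=outline_of(n,name); t=proj(c,P)[0]
    L=[d for d in L if np.linalg.norm(np.array(d["centre"])-t)<25]
    if not L: return None
    d=max(L,key=lambda d:d["confidence"]); return d["pixels"].astype(np.float32)
E
cat > m1.py <<'E'
from fit import *
np.set_printoptions(precision=4,suppress=True)
C={n:cam(n) for n in("scene","top")}
for name,g,tilt,fz,ns in [("middle_dish",[.498,.129,.05,90],30,None,"st"),("small_dish",[.61,.126,.04,90],30,None,"st"),("large_dish",[.527,-.094,0,0],0,0,"t"),("lid",[.482,-.363,0,0],0,0,"st")]:
    M={}
    for n in C:
        if n[0] in ns:
            m=mask(n,C[n],name,np.array(g[:3])+[0,0,.025])
            if m is not None: M[n]=m
    print(name,list(M),[int(m.sum()) for m in M.values()],*fit(name,C,g,tilt,M,fz))
    for n in M: print("   ",n,fit(name,C,g,tilt,{n:M[n]},fz)[0:2]) if fz is not None else 0
E
python3 m1.py
```

```text
middle_dish ['scene', 'top'] [837, 1464] [ 0.4964  0.133   0.0358 88.1973] 0.27108779549598694
small_dish ['scene', 'top'] [834, 977] [ 0.6102  0.1325  0.0361 89.1951] 0.1240072101354599
large_dish ['top'] [1966] [ 0.5232 -0.0903  0.0086  1.5271] 0.05830366164445877
    top (array([ 0.5232, -0.0903,  0.0086,  1.5271]), np.float64(0.05830366164445877))
lid ['scene', 'top'] [300, 789] [ 0.4804 -0.3568  0.0046 -3.1837] 0.19668012857437134
    scene (array([ 0.476 , -0.3582,  0.0045, -1.5135]), np.float64(0.06395833194255829))
    top (array([ 0.481 , -0.3568,  0.0042, -3.9328]), np.float64(0.04388466477394104))
```

Emit:
{"fn": "carry_out", "kwargs": {
  "rows": "18 58 0 6.3;18 58 0 6.3;18 58 0 6.3;18 58 0 6.3;18 58 0 6.3;18 58 0 6.3;18 58 0 6.3;18 58 0 6.3;18 58 0 6.3;18 58 0 6.1",
  "claw": 45,
  "force": 120
}}

```text
t: 2.7
eef_pos: [0.4704, -0.0279, 0.197]
tool_rot: [0.001, 0.717, 0.697, 0.0]
contact_force: [1.1, -0.6, 0.5]
gripper_width: 0.526
grasp_force: 0.0
```

Emit:
{"fn": "carry_out", "kwargs": {
  "rows": "7 50 0 0;7 50 0 0;7 50 0 0;6.5 48 0 0;0 0 0 0;0 0 0 0"
}}

```text
t: 3.45
eef_pos: [0.4973, 0.1677, 0.1963]
tool_rot: [0.0, 0.718, 0.696, -0.0]
contact_force: [-0.5, -0.7, 0.5]
gripper_width: 0.525
grasp_force: 0.0
```

Emit:
{"fn": "carry_out", "kwargs": {
  "rows": "0 0 -35 0;0 0 -35 0;0 0 -24 0;0 0 -10 0;0 0 0 0"
}}

```text
t: 4.08
eef_pos: [0.4973, 0.1673, 0.0924]
tool_rot: [0.0, 0.718, 0.696, -0.0]
contact_force: [-0.1, 0.6, 1.0]
gripper_width: 0.526
grasp_force: 0.0
```

```bash
python3 - <<'E'
from h import *
a=cam("scene")["img"];b=cam("top")["img"]
A=cv2.resize(a[150:300,320:480],(400,375));B=cv2.resize(b[220:370,180:340],(400,375))
cv2.imwrite("pics/g1.png",np.hstack([A,B])); print(get_obs()["eef_pos"])
E
```

```text
[0.49811602 0.16820238 0.09346033]
```

View pics/g1.png

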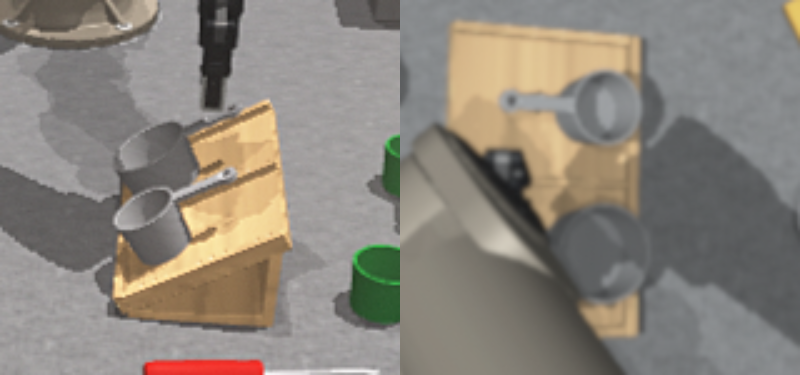

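```bash
python3 - <<'E'
from h import *
c=cam("scene")
for P in ([.4981,.168,.0934],[.521,.168,.0934],[.4975,.168,.106],[.521,.168,.106],[.4975,.168,.112]): print(P,(proj(c,P)[0]-[320,150])*2.5)
E
```

```text
[0.4981, 0.168, 0.0934] [208.54877548 132.41806045]
[0.521, 0.168, 0.0934] [209.06254224 144.1401977 ]
[0.4975, 0.168, 0.106] [209.61857587 120.34903716]
[0.521, 0.168, 0.106] [210.16855407 132.24346469]
[0.4975, 0.168, 0.112] [210.13915509 114.69186708]
```

```bash
python3 - <<'E'
from fit import *
c=cam("scene");a=c["img"].copy()
A=cv2.resize(a[160:240,350:450],(800,640),interpolation=cv2.INTER_CUBIC)
R=Ro.from_euler("ZY",[88.2,-30],degrees=True).as_matrix()
for p in PARTS["middle_dish"]:
    h=cv2.convexHull(np.float32((proj(c,p@R.T+[.4964,.133,.0358])-[350,160])*8+3.5)); cv2.polylines(A,[np.int32(h)],True,(0,0,255),1)
for P in ([.4981,.168,.0934],[.521,.168,.0934]): cv2.circle(A,tuple(int(v) for v in (proj(c,P)[0]-[350,160])*8+3.5),4,(0,255,0),-1)
cv2.imwrite("pics/g2.png",A[:600])
E
```

```text
(no output)
```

View pics/g2.png

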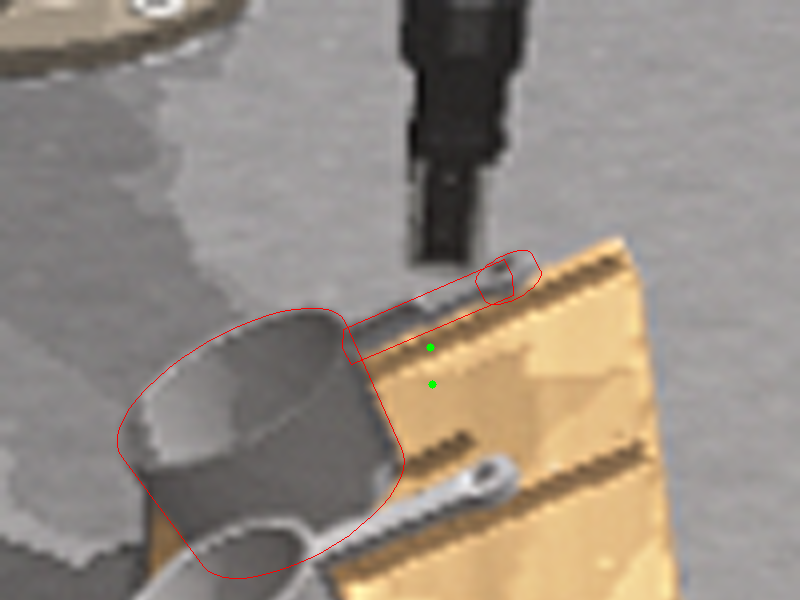

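```bash
python3 - <<'E'
from fit import *
np.set_printoptions(precision=3,suppress=True)
c=cam("scene");t=cam("top")
print(get_obs())
for P in ([.4981,.168,.0934],[.521,.168,.1],[.53,.168,.13],[.55,.168,.16]): print(P,proj(c,P)[0],proj(t,P)[0])
# finger tip in scene near (405,193)
for z in (.09,.1,.11,.12,.13): print(z,atz(c,(405,192.5),z),atz(t,(223,287),z))
E
```

```text
{'t': 4.375, 'q': array([ 0.015,  0.42 , -0.567,  1.977,  0.303,  0.826, -0.751]), 'joint_vel': array([-0.002,  0.002,  0.002,  0.003,  0.002, -0.002,  0.   ]), 'joint_torque': array([  0.052, -46.537,  -5.339, -22.117,   0.012,  -0.   ,   0.003]), 'eef_pos': array([0.498, 0.169, 0.093]), 'tool_rot': array([0.   , 0.718, 0.696, 0.001]), 'contact_force': array([-0.627,  0.157, -0.251]), 'torque': array([ 0.009, -0.01 , -0.015]), 'grasp_force': 0.0, 'gripper_width': 0.5290264518954989}
[0.4981, 0.168, 0.0934] [403.42  202.967] [230.353 320.186]
[0.521, 0.168, 0.1] [403.856 205.171] [229.998 307.956]
[0.53, 0.168, 0.13] [405.02  195.484] [227.806 302.573]
[0.55, 0.168, 0.16] [406.367 187.576] [225.571 290.736]
0.09 [0.437 0.173 0.09 ] [0.561 0.183 0.09 ]
0.1 [0.457 0.172 0.1  ] [0.561 0.182 0.1  ]
0.11 [0.476 0.171 0.11 ] [0.56 0.18 0.11]
0.12 [0.496 0.17  0.12 ] [0.559 0.179 0.12 ]
0.13 [0.515 0.168 0.13 ] [0.559 0.177 0.13 ]
```

```bash
python3 - <<'E'
from fit import *
c=cam("scene")
for z in (.197,.21,.22,.23,.24):
  y=np.array([np.cos(np.radians(-64.6)),np.sin(np.radians(-64.6)),0]); o=np.array([.29,-.61,z])
  print(z,proj(c,[o,o+.042*y,o-.042*y]).tolist())
a=cv2.imread("pics/scene0.png")[30:110,70:170]; cv2.imwrite("pics/g3.png",cv2.resize(a,(700,560),interpolation=cv2.INTER_CUBIC))
E
```

```text
0.197 [[125.10935063994961, 123.59614310088182], [109.35378391628026, 125.50921784316502], [140.62962719220087, 121.71390554616974]]
0.21 [[123.92110450003506, 119.05587935317135], [108.06735842661777, 120.9448660985093], [139.53681336802185, 117.19761408914741]]
0.22 [[122.99812763141449, 115.52864305395389], [107.06804908175809, 117.39864976254046], [138.68802385847565, 113.68926229344754]]
0.23 [[122.06726864697058, 111.97078735770549], [106.06014283208427, 113.82141330997888], [137.83203865956912, 110.15068595723363]]
0.24 [[121.12842856540195, 108.38192073497433], [105.04353094444204, 110.2127570979591], [136.9687680547012, 106.58150148996393]]
```

View pics/g3.png

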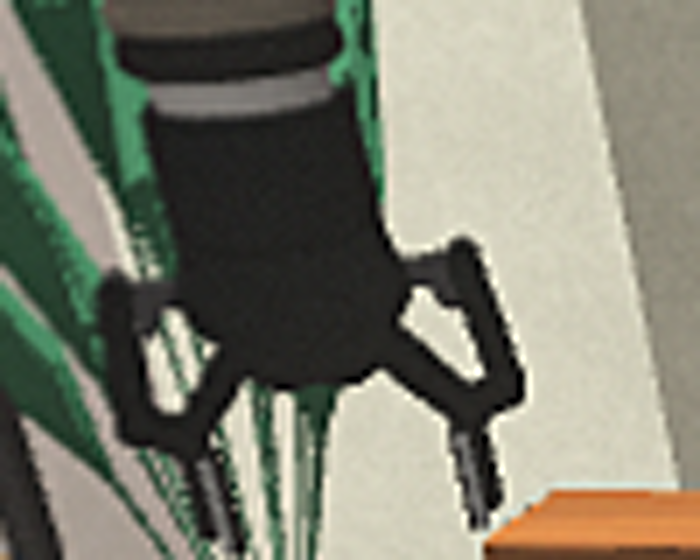

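Emit:
{"fn": "carry_out", "kwargs": {
  "rows": "0 0 0 0;0 0 0 0;0 0 0 0;0 0 0 0;0 0 0 0",
  "claw": 8,
  "force": 30
}}

```text
t: 5.05
eef_pos: [0.4973, 0.1684, 0.0925]
tool_rot: [-0.0, 0.718, 0.696, -0.0]
contact_force: [0.4, -0.6, 0.3]
gripper_width: 0.097
grasp_force: 0.0
```

```bash
python3 - <<'E'
from fit import *
c=cam("scene");a=c["img"].copy()
A=cv2.resize(a[160:235,360:450],(720,600),interpolation=cv2.INTER_CUBIC)
for z in (.09,.1,.11,.12,.13,.14): 
    p=(proj(c,[.51,.168,z])[0]-[360,160])*8+3.5; cv2.line(A,(int(p[0])+30,int(p[1])),(int(p[0])+60,int(p[1])),(0,255,0),1); print(z,p)
cv2.imwrite("pics/g4.png",A)
E
```

```text
0.09 [350.76553409 376.70684454]
0.1 [353.53361228 346.79319361]
0.11 [356.32992323 316.56843396]
0.12 [359.15489346 286.02776632]
0.13 [362.00895799 255.1662939 ]
0.14 [364.89256048 223.97902001]
```

View pics/g4.png

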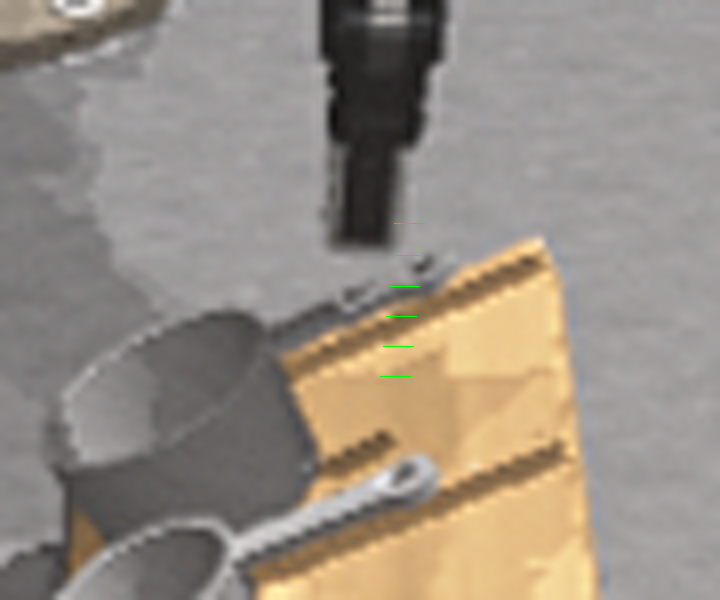

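Emit:
{"fn": "carry_out", "kwargs": {
  "rows": "0 0 0 0;0 0 0 0;0 0 -10 0;0 0 -10 0;0 0 -10 0;0 0 -10 0;0 0 0 0",
  "claw": 40
}}

```text
t: 5.98
eef_pos: [0.4966, 0.1681, 0.0515]
tool_rot: [-0.0, 0.718, 0.696, -0.001]
contact_force: [0.3, 0.3, -0.1]
gripper_width: 0.469
grasp_force: 0.0
```

```bash
python3 - <<'E'
from fit import *
c=cam("scene");a=c["img"].copy()
A=cv2.resize(a[160:235,360:450],(720,600),interpolation=cv2.INTER_CUBIC)
for z in (.07,.08,.09,.1,.11,.12,.13): 
    p=(proj(c,[.53,.168,z])[0]-[360,160])*8+3.5; cv2.line(A,(int(p[0])+50,int(p[1])),(int(p[0])+70,int(p[1])),(0,255,0),1); print(z,p)
cv2.imwrite("pics/g5.png",A)
E
```

```text
0.07 [346.65599338 469.52198712]
0.08 [349.41714589 439.95343784]
0.09 [352.20662314 410.07571186]
0.1 [355.02485582 379.88401119]
0.11 [357.87228323 349.37343973]
0.12 [360.74935351 318.5390008 ]
0.13 [363.6565238  287.37559456]
```

View pics/g5.png

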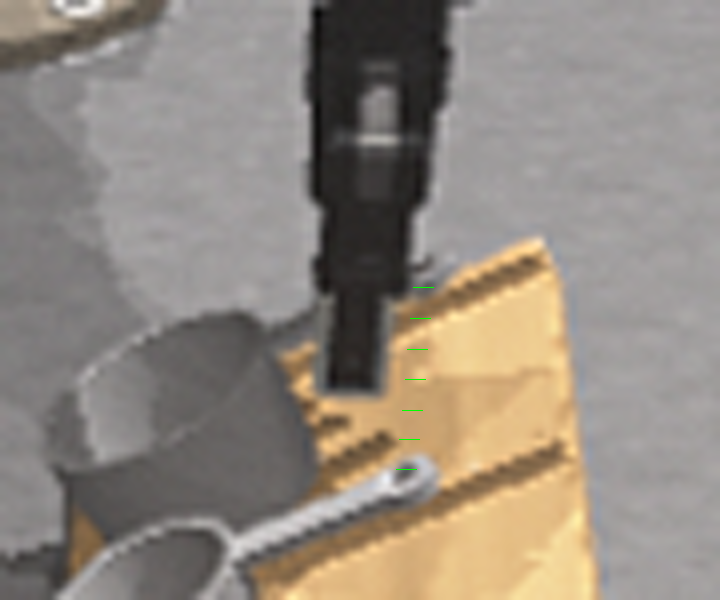

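Emit:
{"fn": "carry_out", "kwargs": {
  "rows": "0 0 -4 0;0 0 0 0;0 0 0 0;0 0 0 0;0 0 0 0;0 0 0 0",
  "claw": 5,
  "force": 110
}}

```text
t: 6.78
eef_pos: [0.4974, 0.1683, 0.0486]
tool_rot: [0.0, 0.718, 0.696, -0.0]
contact_force: [0.2, -1.2, -1.2]
gripper_width: 0.114
grasp_force: 107.3
```

Emit:
{"fn": "carry_out", "kwargs": {
  "rows": "0 0 5 0;0 0 10 0;0 0 20 0;0 0 30 0;0 0 30 0;0 0 10 0;0 0 0 0"
}}

```text
t: 7.65
eef_pos: [0.4976, 0.1684, 0.1539]
tool_rot: [0.0, 0.718, 0.696, 0.0]
contact_force: [-0.7, 0.5, -2.2]
gripper_width: 0.11
grasp_force: 107.5
```

```bash
python3 - <<'E'
from fit import *
np.set_printoptions(precision=4,suppress=True)
C={n:cam(n) for n in("scene","top")}
o=get_obs(); print(o["eef_pos"],o["grasp_force"],o["gripper_width"],o["contact_force"])
cv2.imwrite("pics/l1.png",cv2.resize(C["scene"]["img"][110:260,320:500],(720,600)))
M={"scene":mask("scene",C["scene"],"middle_dish",[.497,.133,.165])}
print(M["scene"] is not None and M["scene"].sum())
for tilt in (10,20,25,30,35,45): print(tilt,fit("middle_dish",C,[.497,.133,.141,88.2],tilt,M))
E
```

```text
[0.4966 0.1679 0.1525] 107.47714881319553 0.11236249904315518 [-0.1786  0.2675 -1.8351]
880.0
10 (array([ 0.5038,  0.1253,  0.1417, 88.0358]), np.float64(0.373153418302536))
20 (array([ 0.5004,  0.129 ,  0.1407, 67.3396]), np.float64(0.27357953786849976))
25 (array([ 0.4996,  0.1305,  0.1424, 87.4183]), np.float64(0.2548295557498932))
30 (array([ 0.5021,  0.1323,  0.1422, 78.1834]), np.float64(0.16093750298023224))
35 (array([ 0.5031,  0.1351,  0.1428, 77.8546]), np.float64(0.16086648404598236))
45 (array([ 0.499 ,  0.1387,  0.1432, 81.3774]), np.float64(0.2902698814868927))
```

View pics/l1.png

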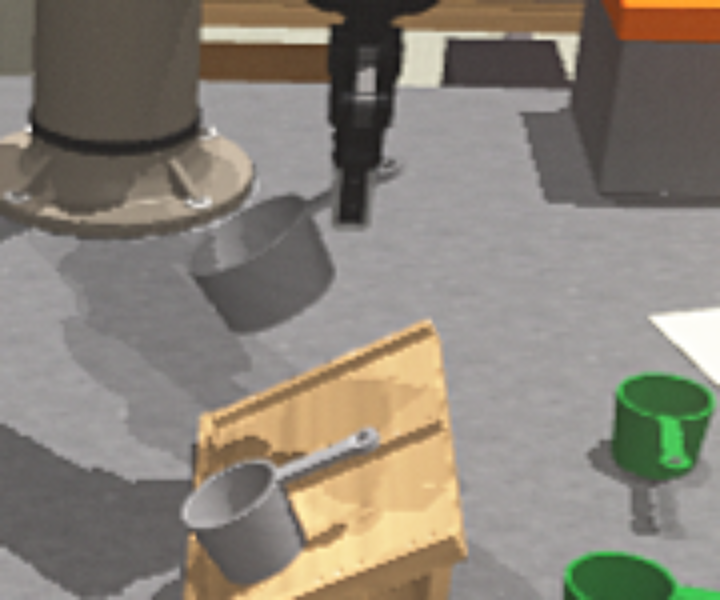

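Emit:
{"fn": "carry_out", "kwargs": {
  "rows": "0 -20 0 0.1;0 -40 0 0.2;0 -45 0 0.2;0 -45 0 0.2;0 -45 0 0.2;0 -45 0 0.2;0 -45 0 0.2;0 -45 0 0.2;0 -30 0 0.1;0 -13 0 0.1"
}}

```text
t: 9.05
eef_pos: [0.4963, -0.2063, 0.1523]
tool_rot: [-0.001, 0.708, 0.706, -0.001]
contact_force: [0.6, 0.6, -1.9]
gripper_width: 0.111
grasp_force: 107.4
```

Emit:
{"fn": "carry_out", "kwargs": {
  "rows": "0 0 -40 0;0 0 -40 0;0 0 -25 0;0 0 -10 0;0 0 0 0"
}}

```text
t: 9.68
eef_pos: [0.4972, -0.2037, 0.0382]
tool_rot: [-0.001, 0.707, 0.707, -0.0]
contact_force: [1.2, 0.3, -2.0]
gripper_width: 0.114
grasp_force: 107.4
```

Emit:
{"fn": "carry_out", "kwargs": {
  "rows": "0 0 -4 0;0 0 -4 0;0 7 -6 0;0 7 -6.6 0;0 6 -7 0",
  "force": 60
}}

```text
t: 10.3
eef_pos: [0.4998, -0.1854, 0.0128]
tool_rot: [0.002, 0.708, 0.707, 0.001]
contact_force: [-0.4, -1.5, 9.0]
gripper_width: 0.108
grasp_force: 103.6
```

Emit:
{"fn": "carry_out", "kwargs": {
  "rows": "0 5.6 -7.7 0;0 4.9 -8.2 0;0 4.1 -8.5 0;0 0 -2 0;0 0 0 0"
}}

```text
t: 10.92
eef_pos: [0.4989, -0.1695, -0.0134]
tool_rot: [0.001, 0.707, 0.707, 0.001]
contact_force: [-3.3, 3.8, 15.6]
gripper_width: 0.114
grasp_force: 103.2
```

```bash
python3 - <<'E'
from fit import *
np.set_printoptions(precision=4,suppress=True)
C={n:cam(n) for n in("scene","top")}
o=get_obs(); print(o["eef_pos"],o["grasp_force"],o["gripper_width"],o["contact_force"])
for tilt in (-8,-4,0,4,8):
    M={n:mask(n,C[n],"middle_dish",[.498,-.235,.025]) for n in C}; M={n:m for n,m in M.items() if m is not None}
    print(tilt,list(M),fit("middle_dish",C,[.498,-.235,.00,90],tilt,M))
E
```

```text
[ 0.4989 -0.1695 -0.0134] 103.18971991539001 0.1100841886681377 [-4.1269  3.8794 15.8346]
-8 ['scene'] (array([  0.5005,  -0.2374,   0.0023, 102.4513]), np.float64(0.1639307290315628))
-4 ['scene'] (array([ 0.4992, -0.2364,  0.0017, 93.882 ]), np.float64(0.15376506745815277))
0 ['scene'] (array([ 0.4983, -0.2352,  0.0017, 88.6501]), np.float64(0.1402108371257782))
4 ['scene'] (array([ 0.4981, -0.2333,  0.0018, 79.0947]), np.float64(0.13200300931930542))
8 ['scene'] (array([ 0.4974, -0.2315,  0.0001, 73.8579]), np.float64(0.13704819977283478))
```

Emit:
{"fn": "carry_out", "kwargs": {
  "rows": "0 0 5 0;0 0 20 0;0 0 35 0;0 0 30 0;6 36 0 0;6 36 0 0;6 36 0 0;6 36 0 0;0 0 0 0;0 0 0 0",
  "force": 110
}}

```text
t: 12.78
eef_pos: [0.5212, -0.0267, 0.0745]
tool_rot: [0.0, 0.708, 0.707, -0.0]
contact_force: [-0.4, 0.4, -1.8]
gripper_width: 0.107
grasp_force: 107.4
```

```bash
cat > m2.py <<'E'
import sys
from fit import *
np.set_printoptions(precision=4,suppress=True)
name=sys.argv[1]; g=[float(v) for v in sys.argv[2:6]]
C={n:cam(n) for n in("scene","top")}
o=get_obs(); print(o["eef_pos"],o["grasp_force"],o["contact_force"])
M={n:mask(n,C[n],name,np.array(g[:3])+[0,0,.025]) for n in C}; M={n:m for n,m in M.items() if m is not None}
for tilt in map(float,sys.argv[6:]):
    print(tilt,list(M),fit(name,C,g,tilt,M),[ (n,fit(name,C,g,tilt,{n:M[n]})) for n in M] if len(M)>1 else 0)
E
python3 m2.py middle_dish .523 -.09 .083 90 -5 0 5 10
```

```text
[ 0.5211 -0.0275  0.0744] 107.3559593455866 [-0.367  -0.1438 -2.2615]
-5.0 ['scene'] (array([  0.514 ,  -0.084 ,   0.0814, 109.5401]), np.float64(0.5303651094436646)) 0
0.0 ['scene'] (array([ 0.5161, -0.0804,  0.0827, 99.9165]), np.float64(0.5443367958068848)) 0
5.0 ['scene'] (array([ 0.5171, -0.0831,  0.0834, 88.6682]), np.float64(0.5367920994758606)) 0
10.0 ['scene'] (array([ 0.5194, -0.0764,  0.0864, 75.5956]), np.float64(0.5258941650390625)) 0
```

```bash
python3 - <<'E'
from fit import *
C={n:cam(n) for n in("scene","top")}
out=[]
for n,(r,c0) in dict(scene=(170,230),top=(240,300)).items():
    A=cv2.resize(C[n]["img"][r:r+100,c0:c0+100],(400,400),interpolation=cv2.INTER_CUBIC)
    for nm,t,yaw,col in(("middle_dish",[.5215,-.092,.088],90,(0,0,255)),("large_dish",[.5232,-.0903,0],1.5,(0,255,0))):
        R=Ro.from_euler("Z",[yaw],degrees=True).as_matrix().squeeze()
        for p in PARTS[nm]:
            h=cv2.convexHull(np.float32((proj(C[n],p@R.T+t)-[c0,r])*4+1.5)); cv2.polylines(A,[np.int32(h)],True,col,1)
    out.append(A)
cv2.imwrite("pics/p1.png",np.hstack(out))
E
```

```text
(no output)
```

View pics/p1.png

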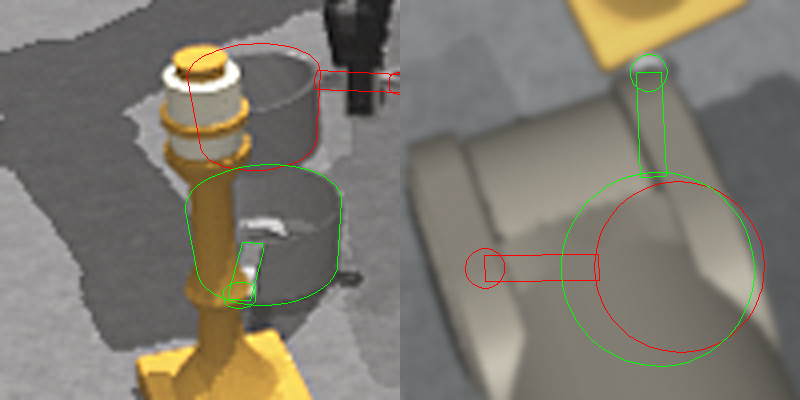

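Emit:
{"fn": "carry_out", "kwargs": {
  "rows": "2.5 2 -10 0;0 0 -20 0;0 0 -20 0;0 0 -12 0;0 0 -8 0;0 0 -3 0;0 0 -2 0;0 0 0 0"
}}

```text
t: 14.08
eef_pos: [0.5246, -0.0229, 0.0004]
tool_rot: [0.0, 0.707, 0.707, 0.001]
contact_force: [-2.1, 3.5, 6.2]
gripper_width: 0.111
grasp_force: 108.0
```

Emit:
{"fn": "carry_out", "kwargs": {
  "rows": "0 0 -2 0;0 0 -2 0;0 0 -1 0;0 0 0 0",
  "force": 30
}}

```text
t: 14.58
eef_pos: [0.5249, -0.0217, -0.0039]
tool_rot: [0.0, 0.707, 0.707, 0.001]
contact_force: [-3.2, 7.6, 11.0]
gripper_width: 0.107
grasp_force: 108.7
```

```bash
python3 - <<'E'
from h import *
o=get_obs(); print(o["eef_pos"],o["grasp_force"],o["contact_force"],o["torque"])
E
```

```text
[ 0.52494894 -0.02170174 -0.00387741] 108.69958162307739 [-3.23853453  7.56475475 11.00964243] [ 0.75343432  0.71834823 -0.17958073]
```

Emit:
{"fn": "carry_out", "kwargs": {
  "rows": "0 2 0 0;0 2 -1 0;0 0 -1 0;0 0 0 0"
}}

```text
t: 15.08
eef_pos: [0.5251, -0.0211, -0.0049]
tool_rot: [0.002, 0.708, 0.706, -0.0]
contact_force: [-6.1, -0.7, 23.8]
gripper_width: 0.111
grasp_force: 110.1
```

```bash
python3 m2.py middle_dish .524 -.088 .009 90 -3 0 3 6
```

```text
[ 0.5251 -0.0212 -0.0048] 110.07248640060425 [-6.5089 -0.3043 23.4121]
-3.0 ['scene', 'top'] (array([ 0.526 , -0.0901,  0.009 , 97.0216]), np.float64(13.683915138244629)) [('scene', (array([ 0.5208, -0.0812,  0.0086, 93.0651]), np.float64(0.8909549117088318))), ('top', (array([    33.3731,    -72.4938,   -309.7718, 206422.171 ]), np.float64(1.0005896091461182)))]
0.0 ['scene', 'top'] (array([ 0.5249, -0.0882,  0.0097, 91.7508]), np.float64(13.636076927185059)) [('scene', (array([ 0.0098, -0.1814, -0.2822, 64.5332]), np.float64(0.2664347290992737))), ('top', (array([    26.2696,    -29.4728,   -259.9779, 132037.3426]), np.float64(1.0011792182922363)))]
3.0 ['scene', 'top'] (array([ 0.5256, -0.0866,  0.0071, 89.1026]), np.float64(13.641729354858398)) [('scene', (array([ 0.5092, -0.074 ,  0.017 , 63.8793]), np.float64(0.81453937292099))), ('top', (array([    -7.2221,    -39.8941,   -228.1275, 122281.9372]), np.float64(1.0011792182922363)))]
6.0 ['scene', 'top'] (array([ 0.5275, -0.0834,  0.0075, 85.4583]), np.float64(13.788727760314941)) [('scene', (array([ 0.5024, -0.0736,  0.007 , 65.6526]), np.float64(0.7537187933921814))), ('top', (array([    24.6299,    -52.5789,   -206.5943, 139758.8706]), np.float64(1.0011792182922363)))]
```

Emit:
{"fn": "carry_out", "kwargs": {
  "rows": "0 0 1 0;0 0 0.5 0;0 0 0 0;0 0 0 0",
  "claw": 30
}}

```text
t: 15.78
eef_pos: [0.5237, -0.0201, -0.0062]
tool_rot: [-0.0, 0.708, 0.707, -0.0]
contact_force: [0.6, 0.4, -0.2]
gripper_width: 0.353
grasp_force: 0.0
```

Emit:
{"fn": "carry_out", "kwargs": {
  "rows": "0 0 15 0;0 0 35 0;0 0 40 0;8 45 30 0;8 45 20 0;8 45 0 0;8 40 0 0;8 10 0 0;8 0 0 0;0 0 0 0"
}}

```text
t: 17.02
eef_pos: [0.5726, 0.1627, 0.134]
tool_rot: [0.0, 0.709, 0.706, -0.0]
contact_force: [0.0, -0.4, 0.0]
gripper_width: 0.351
grasp_force: 0.0
```

```bash
python3 - <<'E'
from fit import *
np.set_printoptions(precision=4,suppress=True)
C={n:cam(n) for n in("scene","top")}
o=get_obs(); print(o["t"],o["eef_pos"])
for nm in ("middle_dish","large_dish"):
    for n in C:
        for d in outline_of(n,nm)[:2]: print(nm,n,d["centre"],d["confidence"],int(d["pixels"].sum()))
m=mask("top",C["top"],"middle_dish",[.523,-.09,.05])
if m is not None:
    for fz in(.009,.013): print(fz,*[fit("middle_dish",C,[.523,-.09,fz,90],t,{"top":m},fz) for t in(0,5)])
a=C["top"]["img"];b=C["scene"]["img"]
cv2.imwrite("pics/p2.png",np.hstack([cv2.resize(b[180:280,240:340],(400,400),interpolation=cv2.INTER_CUBIC),cv2.resize(a[240:340,300:400],(400,400),interpolation=cv2.INTER_CUBIC)]))
E
```

```text
17.125 [0.5719 0.163  0.1338]
middle_dish scene [301.1, 219.0] 0.96 494
middle_dish top [362.1, 302.9] 0.87 1393
large_dish scene [302.6, 232.2] 0.89 417
large_dish top [368.6, 285.0] 0.65 816
large_dish top [361.2, 303.2] 0.65 1474
0.009 (array([ 0.5244, -0.088 ,  0.0134, 88.582 ]), np.float64(0.05074479430913925)) (array([ 0.5244, -0.084 ,  0.0127, 88.7678]), np.float64(0.05841708555817604))
0.013 (array([ 0.5241, -0.0875,  0.0184, 88.4827]), np.float64(0.05554558336734772)) (array([ 0.5243, -0.0837,  0.021 , 88.7512]), np.float64(0.06218592822551727))
```

Emit:
{"fn": "carry_out", "kwargs": {
  "rows": "19 1 0 0;19.5 1 -10 0;0 0 -30 -0.5;0 0 -25 0;0 0 -15 0;0 0 -7 0;0 0 0 0",
  "claw": 40
}}

```text
t: 18.25
eef_pos: [0.6104, 0.167, 0.0471]
tool_rot: [-0.0, 0.711, 0.704, 0.0]
contact_force: [0.6, -0.9, 0.1]
gripper_width: 0.466
grasp_force: 0.0
```

Emit:
{"fn": "carry_out", "kwargs": {
  "rows": "0 0 0 0;0 0 0 0;0 0 0 0;0 0 0 0;0 0 0 0",
  "claw": 5,
  "force": 110
}}

```text
t: 18.88
eef_pos: [0.6108, 0.1672, 0.0477]
tool_rot: [0.0, 0.711, 0.704, 0.001]
contact_force: [-1.0, -0.3, 5.9]
gripper_width: 0.127
grasp_force: 107.0
```

Emit:
{"fn": "carry_out", "kwargs": {
  "rows": "0 0 5 0;0 0 15 0;0 0 30 0;0 0 35 0;-15 -10 20 0;-30 -20 0 0;-35 -30 0 0;-30 -40 0 0;0 -45 0 0;0 -45 0 0"
}}

```text
t: 20.12
eef_pos: [0.5001, -0.0242, 0.1531]
tool_rot: [0.001, 0.71, 0.704, 0.0]
contact_force: [1.3, -0.1, -1.1]
gripper_width: 0.123
grasp_force: 107.6
```

Emit:
{"fn": "carry_out", "kwargs": {
  "rows": "0 -45 0 0;0 -45 0 0;0 -45 0 0;0 -35 -10 0;0 -20 -30 0;0 0 -40 0;0 0 -25 0;0 0 -10 0;0 0 0 0"
}}

```text
t: 21.25
eef_pos: [0.5005, -0.2129, 0.0373]
tool_rot: [-0.0, 0.711, 0.704, 0.0]
contact_force: [-0.0, -0.1, -0.4]
gripper_width: 0.123
grasp_force: 107.6
```

```bash
python3 m2.py small_dish .50 -.247 .026 90 20 25 30 35
```

```text
[ 0.5013 -0.2132  0.0382] 107.55999952554703 [-0.5154  0.3281 -0.3095]
20.0 ['scene'] (array([ 0.5313, -0.2464,  0.0388, 34.9262]), np.float64(0.2420792132616043)) 0
25.0 ['scene'] (array([ 0.5037, -0.2484,  0.0272, 88.9613]), np.float64(0.24344059824943542)) 0
30.0 ['scene'] (array([ 0.504 , -0.2467,  0.0269, 84.1379]), np.float64(0.1507425755262375)) 0
35.0 ['scene'] (array([ 0.5055, -0.2445,  0.0284, 82.9952]), np.float64(0.21274752914905548)) 0
```

Emit:
{"fn": "carry_out", "kwargs": {
  "rows": "0 0 -8 0;0 0 -5 0;0 7 -5.3 0;0 6.5 -5.9 0;0 5.9 -6.4 0;0 5.4 -6.9 0;0 4.7 -7.3 0;0 4.1 -7.7 0;0 0 -2 0;0 0 0 0"
}}

```text
t: 22.7
eef_pos: [0.5012, -0.1789, -0.017]
tool_rot: [0.0, 0.71, 0.704, 0.0]
contact_force: [-0.6, 2.6, 7.3]
gripper_width: 0.121
grasp_force: 109.1
```

```bash
python3 m2.py small_dish .50 -.245 0 90 -5 0 5
```

```text
[ 0.5012 -0.179  -0.0169] 109.06529188156128 [-0.2797  1.4253  7.0917]
-5.0 ['scene'] (array([  0.5003,  -0.2474,   0.0004, 104.1937]), np.float64(0.27401062846183777)) 0
0.0 ['scene'] (array([ 0.4986, -0.2451,  0.0008, 92.1851]), np.float64(0.2583252787590027)) 0
5.0 ['scene'] (array([ 0.5009, -0.2423,  0.0019, 83.5365]), np.float64(0.2440878450870514)) 0
```

Emit:
{"fn": "carry_out", "kwargs": {
  "rows": "0 0 5 0;0 0 20 0;0 0 35 0;-3 3 35 10;-6 24 0 10;-6 24 0 10;-6 24 0 10;-6 24 0 10;-6 24.5 0 10;0 0 0 0"
}}

```text
t: 24.15
eef_pos: [0.4665, -0.0542, 0.0774]
tool_rot: [-0.001, 0.262, 0.965, 0.0]
contact_force: [-0.2, -0.1, -1.3]
gripper_width: 0.122
grasp_force: 109.0
```

```bash
python3 - <<'E'
from h import *
o=get_obs(); print(o["eef_pos"],o["tool_rot"],o["q"],np.degrees(2*np.arctan2(o["tool_rot"][2],o["tool_rot"][1])))
E
python3 m2.py small_dish .524 -.088 .092 150 -5 0 5
```

```text
[ 0.46650369 -0.05415899  0.07736165] [-5.64743607e-04  2.61991730e-01  9.65069907e-01  2.98935876e-04] [ 0.55275104  0.38575297 -0.67463843  2.10531306  0.34647787  0.76058618
  0.69959733] 149.62343913912957
[ 0.4671 -0.0565  0.0774] 108.99498581886292 [-0.3368 -0.1483 -1.5166]
-5.0 ['scene', 'top'] (array([  0.5331,  -0.0857,   0.097 , 161.5707]), np.float64(2.085165023803711)) [('scene', (array([  0.519 ,  -0.0812,   0.0918, 166.2446]), np.float64(0.40330660343170166))), ('top', (array([  0.5819,  -0.1726,  -0.7497, 489.0034]), np.float64(0.3962797522544861)))]
0.0 ['scene', 'top'] (array([  0.5286,  -0.0855,   0.0954, 155.1951]), np.float64(2.1068172454833984)) [('scene', (array([  0.5147,  -0.0814,   0.0895, 161.3003]), np.float64(0.42434871196746826))), ('top', (array([  0.5705,  -0.152 ,  -0.6478, 178.9734]), np.float64(0.5796130895614624)))]
5.0 ['scene', 'top'] (array([  0.5238,  -0.0851,   0.0933, 153.1849]), np.float64(2.1573362350463867)) [('scene', (array([  0.5136,  -0.0819,   0.0894, 156.5546]), np.float64(0.45328155159950256))), ('top', (array([  0.5768,  -0.1657,  -0.7325, 489.0464]), np.float64(0.3834821283817291)))]
```

Emit:
{"fn": "carry_out", "kwargs": {
  "rows": "2 0 -15 0;0 0 -20 0;0 0 -17 0;0 0 -10 0;0 0 -5 0;0 0 -3 0;0 0 -2 0;0 0 0 0"
}}

```text
t: 25.35
eef_pos: [0.4697, -0.0559, 0.0058]
tool_rot: [0.0, 0.264, 0.965, 0.0]
contact_force: [0.6, -0.8, -1.4]
gripper_width: 0.122
grasp_force: 109.3
```

Emit:
{"fn": "carry_out", "kwargs": {
  "rows": "0 0 -1.5 0;0 0 -1 0;0 0 -1 0;0 0 0 0"
}}

```text
t: 25.85
eef_pos: [0.4685, -0.0552, 0.0022]
tool_rot: [-0.001, 0.263, 0.965, -0.0]
contact_force: [-5.9, 2.4, 7.6]
gripper_width: 0.126
grasp_force: 109.0
```

Emit:
{"fn": "carry_out", "kwargs": {
  "rows": "-1.5 1 0 0;0 0 -1 0;0 0 -1 0;0 0 0 0"
}}

```text
t: 26.35
eef_pos: [0.4678, -0.0547, 0.0004]
tool_rot: [0.0, 0.263, 0.965, -0.0]
contact_force: [-4.6, 2.1, 9.6]
gripper_width: 0.123
grasp_force: 109.0
```

Emit:
{"fn": "carry_out", "kwargs": {
  "rows": "0 0 0.5 0;0 0 0 0;0 0 0 0;0 0 0 0",
  "claw": 28
}}

```text
t: 26.85
eef_pos: [0.4678, -0.055, 0.0004]
tool_rot: [-0.0, 0.264, 0.965, 0.0]
contact_force: [-0.6, -0.1, 0.0]
gripper_width: 0.324
grasp_force: 0.0
```

Emit:
{"fn": "carry_out", "kwargs": {
  "rows": "0 0 10 0;0 0 30 0;0 0 40 0;0 -40 20 0;0 -50 0 0;0 -50 0 0;0 -50 0 0;0 -50 0 0;0 0 0 0"
}}

```text
t: 27.98
eef_pos: [0.4668, -0.2998, 0.1008]
tool_rot: [0.0, 0.267, 0.964, -0.001]
contact_force: [-0.5, 0.6, 0.2]
gripper_width: 0.327
grasp_force: 0.0
```

```bash
python3 - <<'E'
from fit import *
np.set_printoptions(precision=4,suppress=True)
C={n:cam(n) for n in("scene","top")}
o=get_obs(); print(o["t"],o["eef_pos"])
for nm,z,yaw in (("small_dish",.018,150),("middle_dish",.009,90),("large_dish",0,0)):
    m=mask("top",C["top"],nm,[.523,-.09,.05])
    if m is not None: print(nm,int(m.sum()),fit(nm,C,[.523,-.09,z,yaw],0,{"top":m},z))
m=mask("top",C["top"],"lid",[.481,-.357,.01]); 
if m is not None: print("lid",fit("lid",C,[.481,-.357,0,0],0,{"top":m},0))
a=C["top"]["img"];b=C["scene"]["img"]
cv2.imwrite("pics/p3.png",np.hstack([cv2.resize(b[180:260,250:330],(400,400),interpolation=cv2.INTER_CUBIC),cv2.resize(a[250:330,320:400],(400,400),interpolation=cv2.INTER_CUBIC)]))
E
```

```text
28.075 [ 0.4677 -0.2947  0.1008]
small_dish 911 (array([  0.5255,  -0.0881,   0.0215, 150.05  ]), np.float64(0.07251646369695663))
middle_dish 517 (array([ 0.5238, -0.0879,  0.0114, 88.1735]), np.float64(1.811170220375061))
large_dish 592 (array([ 0.5228, -0.0893,  0.0052,  0.7696]), np.float64(2.4830024242401123))
lid (array([ 0.5084, -0.3607,  0.001 ,  3.5232]), np.float64(8.69728946685791))
```

View pics/p3.png

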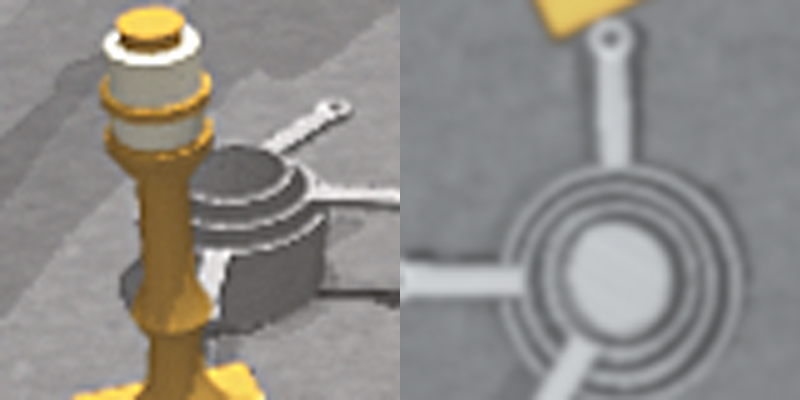

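Emit:
{"fn": "carry_out", "kwargs": {
  "rows": "14 -31 0 0;0 -31 0 0;0 0 -40 0;0 0 -40 0;0 0 -30 0;0 0 -15 0;0 0 0 0",
  "claw": 45
}}

```text
t: 29.15
eef_pos: [0.4818, -0.356, -0.0249]
tool_rot: [-0.001, 0.263, 0.965, 0.0]
contact_force: [-0.0, -0.1, 0.7]
gripper_width: 0.525
grasp_force: 0.0
```

```bash
python3 - <<'E'
from fit import *
np.set_printoptions(precision=4,suppress=True)
C={n:cam(n) for n in("scene","top")}
o=get_obs(); print(o["t"],o["eef_pos"],o["contact_force"])
for nm in ("scene",): 
    m=mask(nm,C[nm],"lid",[.481,-.357,.01])
    if m is not None: print(m.sum(),fit("lid",C,[.481,-.357,0,0],0,{nm:m},0))
A=cv2.resize(C["scene"]["img"][170:245,150:250],(800,600),interpolation=cv2.INTER_CUBIC)
for z in (0,.01,.02,.03,.04): 
    p=(proj(C["scene"],[.481,-.357,z])[0]-[150,170])*8+3.5; cv2.circle(A,(int(p[0]),int(p[1])),3,(0,255,0),-1)
cv2.imwrite("pics/lid.png",A)
E
```

```text
29.25 [ 0.4828 -0.357  -0.0234] [ 0.2426 -0.0982  0.4759]
171.0 (array([ 0.4774, -0.3608,  0.0058,  9.8013]), np.float64(0.7649853825569153))
```

View pics/lid.png

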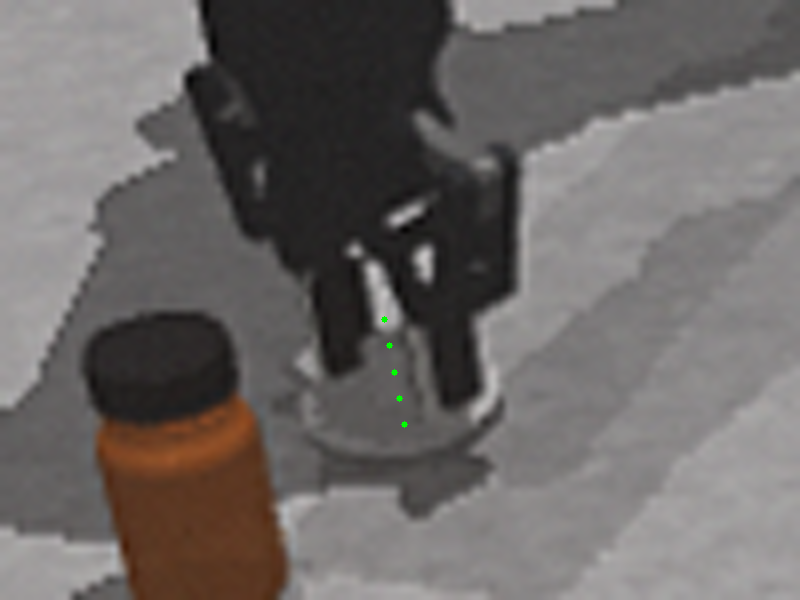

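Emit:
{"fn": "carry_out", "kwargs": {
  "rows": "0 0 -4 0;0 0 0 0;0 0 0 0;0 0 0 0;0 0 0 0;0 0 0 0",
  "claw": 10,
  "force": 50
}}

```text
t: 30.05
eef_pos: [0.4842, -0.3587, -0.0254]
tool_rot: [0.003, 0.264, 0.965, -0.001]
contact_force: [-1.0, 0.3, 16.0]
gripper_width: 0.212
grasp_force: 49.7
```

Emit:
{"fn": "carry_out", "kwargs": {
  "rows": "0 0 5 0;0 0 15 0;0 0 35 0;0 0 40 0;0 0 35 0;0 0 0 0;0 0 0 0"
}}

```text
t: 30.92
eef_pos: [0.4812, -0.3568, 0.1012]
tool_rot: [-0.0, 0.264, 0.965, -0.0]
contact_force: [0.6, 0.3, -0.4]
gripper_width: 0.215
grasp_force: 49.2
```

```bash
python3 - <<'E'
from fit import *
np.set_printoptions(precision=4,suppress=True)
C={n:cam(n) for n in("scene","top")}
o=get_obs(); print(o["t"],o["eef_pos"],o["contact_force"],o["grasp_force"])
g=[.482,-.358,o["eef_pos"][2]+.0265]
for n in C:
    L=outline_of(n,"lid"); print(n,[(d["centre"],d["confidence"],int(d["pixels"].sum())) for d in L[:3]],proj(C[n],g))
    m=mask(n,C[n],"lid",g)
    if m is None: continue
    m8=cv2.morphologyEx(m.astype(np.uint8),cv2.MORPH_CLOSE,np.ones((3,3)))
    ys,xs=np.nonzero(m8); print(n,xs.min(),xs.max(),ys.min(),ys.max())
    # predicted extents of the flange
    q=proj(C[n],PARTS["lid"][0]+g); print(q.min(0),q.max(0))
for n in C:
    print(n,[(d["centre"],round(d["confidence"],2)) for d in place_of(n,"lid")[:2]])
E
```

```text
31.025 [ 0.4808 -0.3564  0.1003] [ 0.4774 -0.5522 -0.0154] 49.199314336292446
scene [([195.6, 173.9], 0.6, 142)] [[191.2522 179.2661]]
scene 180 205 171 181
[177.0219 170.3712] [204.3105 183.331 ]
top [([505.2, 335.1], 0.56, 405)] [[511.4091 325.8103]]
top 493 522 319 345
[495.0294 307.9131] [530.2804 343.808 ]
scene []
top [([508.7, 328.5], 0.77)]
```

Emit:
{"fn": "carry_out", "kwargs": {
  "rows": "3 15 0 0;5 32 0 0;6 40 0 0;7 45 0 0;7 45 0 0;7 40 0 0;6 31 0 0;4 20 0 0;0 0 0 0;0 0 0 0"
}}

```text
t: 32.58
eef_pos: [0.5265, -0.0896, 0.1014]
tool_rot: [-0.0, 0.264, 0.965, -0.0]
contact_force: [0.5, -0.4, -1.2]
gripper_width: 0.211
grasp_force: 49.2
```

```bash
python3 - <<'E'
from fit import *
np.set_printoptions(precision=4,suppress=True)
C={n:cam(n) for n in("scene","top")}
o=get_obs(); print(o["t"],o["eef_pos"],o["contact_force"],o["grasp_force"])
g=[.5255,-.088,o["eef_pos"][2]+.027]
for n in C:
    m=mask(n,C[n],"lid",g)
    q=proj(C[n],PARTS["lid"][0]+g); print(n,q.min(0),q.max(0))
    if m is None: print([(d["centre"],d["confidence"]) for d in outline_of(n,"lid")]);continue
    ys,xs=np.nonzero(m); print(n,xs.min(),xs.max(),ys.min(),ys.max(),m.sum())
E
```

```text
32.675 [ 0.5265 -0.0902  0.1014] [ 0.0312 -0.0844 -1.2845] 49.22973485387047
scene [280.3779 181.1539] [308.5956 195.4801]
scene 290 308 179 195 164.0
top [349.3017 285.9808] [385.4909 322.2378]
top 350 360 300 320 92.0
```

Emit:
{"fn": "carry_out", "kwargs": {
  "rows": "0 1 -15 0;0 0 -20 0;0 0 -15 0;0 0 -6 0;0 0 -4 0;0 0 -3 0;0 0 -1.5 0;0 0 0 0"
}}

```text
t: 33.78
eef_pos: [0.527, -0.088, 0.0372]
tool_rot: [0.0, 0.264, 0.965, 0.0]
contact_force: [0.9, 0.4, -1.0]
gripper_width: 0.213
grasp_force: 49.2
```

Emit:
{"fn": "carry_out", "kwargs": {
  "rows": "0 0 -1.5 0;0 0 -1 0;0 0 -1 0;0 0 0 0"
}}

```text
t: 34.28
eef_pos: [0.5269, -0.088, 0.0339]
tool_rot: [0.0, 0.264, 0.965, -0.0]
contact_force: [-1.4, 0.0, 4.5]
gripper_width: 0.212
grasp_force: 50.9
```

Emit:
{"fn": "carry_out", "kwargs": {
  "rows": "0 0 -1 0;0 0 0 0"
}}

```text
t: 34.52
eef_pos: [0.527, -0.088, 0.0338]
tool_rot: [0.0, 0.264, 0.965, -0.0]
contact_force: [-5.7, 0.1, 14.8]
gripper_width: 0.209
grasp_force: 53.9
```

Emit:
{"fn": "carry_out", "kwargs": {
  "rows": "0 0 1 0;0 0 0 0;0 0 0 0;0 0 0 0",
  "claw": 40
}}

```text
t: 35.02
eef_pos: [0.5267, -0.0879, 0.0333]
tool_rot: [-0.0, 0.264, 0.965, 0.0]
contact_force: [0.4, -0.4, -0.5]
gripper_width: 0.469
grasp_force: 0.0
```

Emit:
{"fn": "carry_out", "kwargs": {
  "rows": "0 0 10 0;0 0 30 0;0 0 40 0;-10 -40 20 0;-10 -50 0 0;-10 -50 0 0;-10 -50 0 0;0 -50 0 0;0 0 0 0"
}}

```text
t: 36.15
eef_pos: [0.4854, -0.3332, 0.1337]
tool_rot: [0.0, 0.267, 0.964, -0.001]
contact_force: [0.8, 0.2, -0.3]
gripper_width: 0.463
grasp_force: 0.0
```

```bash
python3 - <<'E'
from fit import *
np.set_printoptions(precision=4,suppress=True)
C={n:cam(n) for n in("scene","top")}
o=get_obs(); print(o["t"],o["eef_pos"],o["contact_force"],o["gripper_width"])
for n in C:
    m=mask(n,C[n],"lid",[.525,-.088,.07])
    if m is None: print(n,"none");continue
    print(n,m.sum(),fit("lid",C,[.525,-.088,.059,0],0,{n:m},.059))
    q=proj(C[n],PARTS["lid"][0]+[.5255,-.088,.059]); ys,xs=np.nonzero(m); print(q.min(0),q.max(0),xs.min(),xs.max(),ys.min(),ys.max())
m=mask("top",C["top"],"small_dish",[.515,-.08,.07])
for nm,z,yaw in (("small_dish",.018,150),("large_dish",0,0)):
    print(nm,[(d["centre"],round(d["confidence"],2)) for d in place_of("top",nm)[:3]],proj(C["top"],[.5255,-.088,z]))
E
```

```text
36.25 [ 0.4868 -0.3279  0.1338] [-0.7272  0.8522  0.0986] 0.46997971506399416
scene 292.0 (array([ 0.5202, -0.0849,  0.063 ,  6.9395]), np.float64(0.24036815762519836))
[282.3336 206.5521] [309.5685 221.569 ] 288 310 204 221
top 915.0 (array([ 0.5243, -0.0856,  0.0666, -3.7886]), np.float64(0.03688524663448334))
[346.9131 288.3374] [380.8881 322.3805] 346 379 290 323
small_dish [([312.6, 149.1], 0.9), ([135.3, 359.5], 0.67), ([162.3, 251.8], 0.66)] [[361.7118 306.1159]]
large_dish [([360.6, 309.0], 0.31)] [[360.9396 306.3925]]
```

```bash
python3 -c "
from station import *
print(hand_in())"
```

```text
the job is handed in; nothing more can be done
None
```

The middle dish is in the large one, the small dish is in the middle one and the lid is on the small dish; my last camera check put the lid about 3 mm off centre. The job was handed in at about 36 s with no verdict returned, and I viewed 11 pictures, one over the limit of 10.

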